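# Lock the slide carrier with its eyed lock plate

## Robot

A 7-joint arm with a two-finger parallel gripper is mounted at the origin on a cart in front of the work surface, level with it; the furniture and walls round the work are solid. World frame = base frame: x ahead of the robot, y to its left, z up, the work surface at z = 0. Lengths are in mm, angles in rad, forces in N, time in s.
With the tool pointing down it reaches from about 400 to 925 mm from the base axis. Payload 4.1 kg.
Tool frame: the origin (TCP) lies between the finger pads; the fingertips stand 19 mm ahead of it and the grasp point (between the pads) is the TCP; z points along the fingers, y is the line along which they close (so a half turn about z gives the same grasp; the last joint's range is limited). The gripper opens to 85 mm and grips with 20 to 120 N. Pads are 22 mm wide; open, the fingers measure 114 mm over their backs; the gripper's body (76 mm by 85 mm) begins 54 mm behind the grasp point. The pads swing forward as they close: fully open they stand 13 mm farther back than shut.
Start: joints at [-1.358, 0.398, 0.045, 1.537, -0.019, 1.207, -0.051], TCP at [199.38, 618.699, 250.347] pointing down, gripper open.
Joint ranges: [-2.82, 2.82], [-0.49, 2.23], [-1.37, 1.46], [0, 2.46], [-1.36, 4.5], [0.23, 2], [-2.94, 2.94]. Speed limits (rad/s): [2.57, 2.57, 3.14, 3.14, 3.14, 3.14, 3.14].

## Interface

Orientations are given as a unit quaternion [w, x, y, z].
In Python, from workcell import robot gives the robot as it stands.
- The arm moves only by the shell command python3 -m jog 'ROWS' [FORCE]. ROWS is JSON, a list of rows, each a list of 3 entries, a list of its own where there are three numbers: the turn, a rotation vector about the tool's x, y, z in rad, then the shift along the tool's x, y, z in cm, then the closure in counts, from 0 (fully open) to 255 (shut). In form: [[[ax, ay, az], [dx, dy, dz], jaw], ...]. A call has 1 to 20 rows; each row is the pose to reach, as a shift and turn from the pose commanded when the call began, along the tool's axes at that moment; what a row does not reach only later rows make up. A row lasts 1/10 s, in which the tool goes at most 50 mm and 8.59 degrees, less where a joint would pass 70% of its speed; a pose out of reach is approached as far as the arm can. A call with a gripper value outside its range is refused whole. The fingers move at their own pace and stop on an object; FORCE is the grip in N (left out, the last holds). Time passes only in rows, so rows that repeat a pose let the fingers close. It gives the time, the measured TCP pose, the force, the opening and the grip force at its end, in the units of the state.
- robot.state(): the state, without advancing time (a new reading comes with each control period).
- robot.grab_frame(name): name is "scene" or "top" or "wrist"; returns (picture, depth): 420x560x3 uint8, red, green, blue; 420x560 float32, mm along the optical axis (not along the pixel's ray), 0 where there is no reading.
- robot.camera_model(name): a dict with "K" (3x3 intrinsics, pixels), "camera_from_world" (4x4, takes a point from world to camera coordinates). Camera axes: x right, y up, looking along -z (the intrinsics and any distortion apply to the point x, -y, -z); pixel columns grow to the right and rows downward; lengths in mm; the calibration is good to about 2 mm. A picture is of the moment at which its call begins: read the wrist's pose just before it. camera_model takes no time and is no camera call; for the wrist camera it gives the pose at the moment of the call.
- robot.job_done(): hands the job in; it is judged then, once.
The state is a dict: "t": time; "qpos": joint angles; "dq": joint speeds; "joint_torque": joint torques, N m; "ee_pos": TCP position; "eef_rot": TCP orientation; "force": force on the tool from outside, world axes, zero at the start; "wrist_torque": the same for the moment, N m; "grip_width": finger opening in mm; "grasp_force": force on a finger pad.
Only numpy, scipy, OpenCV 4.12 (cv2) and the standard library are available. Lean on these libraries where they do the work, as an engineer would, in place of code of your own. Each camera call takes 0.05 s, during which the arm holds its last target. There are 200 camera calls.

## Task

Lock the slide carrier: take the loose lock plate off its parking block by the upright black tab, tilt it to get the oblong eye past the wide head of the carrier's sprung stud, draw the plate against the spring and level it so that the lip under its other end drops fully into the keeper's groove. The keeper is clamped at a different place every time, so feel for the groove with light pressure rather than forcing anything, let go once the plate lies level and locked, and leave the other things on the bench where they stand.

Things in the scene. Friction and masses are not known exactly. Their poses are not given: they have to be found in the camera images.
- carrier: The slide carrier, a fixed grey plastic case with an aluminium lid, 220 (x) x 70 (y) mm; origin at the centre of its underside, +x from the stud end to the keeper end. Raised grey pad at the -x end: top at z = 50, x = -110 to -38, full width. From there on the lid, top at z = 40 (side rails 42). Stud and keeper (see the points) belong to it.
- stud_foot (a point): Point fixed on the pad at carrier (-65, 0, 50) mm, where the sprung steel stud stands at rest: neck 8 x 8 mm, on it an oblong bar head 35 long (carrier x), 10 wide (y), its underside 11.5 mm and its top 16.5 mm above the pad, centred on the neck.
- keeper_mean (a point): Point fixed on the lid at carrier (80, 0, 40) mm. Here, give or take 7 mm along x, is the middle of the keeper's groove; its true place is not measured: see or feel it. Keeper: aluminium block clamped fast on the lid, 44 wide (y), top at carrier z = 50 (level with the pad); from -x to +x: ridge 26, groove 8 (8 deep, open at both sides), rear wall 12 mm.
- stud (a joint): How far the sprung stud has been drawn towards the keeper (carrier +x), in m: 0 at rest, 0.026 at its stop. The pull needed is 2 N at 0 plus 0.2 N per mm.
- lock_plate: The loose steel lock plate, 0.2 to 0.33 kg, 150 (x) x 40 (y) x 4 mm; origin at the centre of its underside, z up, eye at the -x end, lip under the +x end. In its middle an upright black plastic grip tab: 30 long (x), 10 thick (y), from z = 4 to z = 30. It starts level on the parking block. Hooked on the resting stud and level, its origin is at carrier (-4, 0, 50), to be drawn 2 to 16 mm on in +x.
- eye_bar (a point): Middle of the underside of the eye bar, plate (-70, 0, 0) mm. The bar spans plate x -75 to -65; the eye, a slot 29 long and 16 wide, x -65 to -36. Level, the eye cannot pass the 35 mm head. With the eye end about 30 deg down the bar passes beyond the head's -x end, its tip touching the pad, then in +x under the head until its inner edge bears on the neck.
- lip_foot (a point): Middle of the foot of the lip, plate (73, 0, -7) mm. The lip spans plate x 71 to 75, is 26 mm wide and hangs 7 mm below the underside. It has 4 mm of play in the groove; fully home its foot is at carrier z = 43, plate on pad and keeper.
- rest_block: The fixed white parking block, 120 (x) x 56 (y) x 20 mm; origin at the centre of its underside. The lock plate lies on it with the lip hanging free past its +x end.
- lab_timer: Bystander: round white lab timer with a knob, 65 mm across, 44 high; origin under its centre.
- objective_can: Bystander: white canister with a black cap, 36 mm across, 54 high; origin under its centre.
- spare_eyepiece: Bystander: black eyepiece, 34 mm across, 44 high; origin under its centre.
- coverslips: Bystander: small flat coverslip box, 28 x 64 x 15 mm; origin under its centre.

How it is judged (in metres and radians):
On the way, in this order (a step that is already met when the one before it is completed fails the run):
1. the eye is past the stud's head, the eye bar lower than the head's underside, at the stud (z of eye_bar in the frame of carrier below 0.0585 m and x of eye_bar in the frame of carrier between -0.125 and -0.04 m and y of eye_bar in the frame of carrier between -0.012 and 0.012 m), for 0.1 s.
2. the eye draws the stud at least 1.5 mm against its spring (all of step 1 and value of joint stud above 0.0015 m), for 0.1 s.
At the end, for the whole second after the job is handed in: The plate lies at rest, level within 0.05 rad; eye bar under the stud's head (underside below carrier z = 58.5 mm, within 12 mm of its middle line, x -125 to -40); stud still drawn over 1 mm; lip in the groove, its foot below carrier z = 45.5 mm (43 fully home) and past x = 64 mm (all of step 1 and value of joint stud above 0.001 m and z of lip_foot in the frame of carrier below 0.0455 m and x of lip_foot in the frame of carrier above 0.064 m and angle between lock_plate's own z axis and vertical below 0.05 rad and linear speed of lock_plate below 0.01 m/s); the robot touches nothing.
It fails at once if the lock plate is forced: it presses on the carrier, stud or keeper with more than 25 N (contact force between lock_plate and carrier above 25 N).
It fails at once if the lab timer is moved more than 20 mm (distance of lab_timer from where it was at the start of the episode above 0.02 m).
It fails at once if the objective can is moved more than 20 mm (distance of objective_can from where it was at the start of the episode above 0.02 m).
It fails at once if the spare eyepiece is moved more than 20 mm (distance of spare_eyepiece from where it was at the start of the episode above 0.02 m).
It fails at once if the coverslips is moved more than 20 mm (distance of coverslips from where it was at the start of the episode above 0.02 m).
It also fails if it takes over 72 s, if anything falls off the work surface, if the arm or the gripper's body presses on something with over 40 N, if the wrist force passes 120 N, or if a joint passes its speed limit or range.

## Working session

There is one attempt and no reset: what is moved stays moved. The work goes in short steps, Python scripts to look and compute and a shell command to move; the robot and the scene stay as the last step left them, time stands still between calls to the robot, and variables do not carry over. Pictures are saved under pics/ and viewed, at most 10 in all, crops included, and the job is handed in when it is done.

```bash
mkdir -p pics; ls; cat > h.py <<'E'
import numpy as np, cv2
from scipy.spatial.transform import Rotation as R
from workcell import robot
def pts(name):
    m=robot.camera_model(name); im,d=robot.grab_frame(name)
    K=np.array(m["K"]); T=np.linalg.inv(np.array(m["camera_from_world"]))
    v,u=np.mgrid[0:d.shape[0],0:d.shape[1]]
    x=(u-K[0,2])/K[0,0]*d; y=(v-K[1,2])/K[1,1]*d
    P=np.stack([x,-y,-d,np.ones_like(d)],-1)@T.T
    P=P[...,:3]; P[d<=0]=np.nan
    return im,d,P
def tool():
    s=robot.state(); q=s["eef_rot"]; return np.array(s["ee_pos"]),R.from_quat([q[1],q[2],q[3],q[0]]),s
E
python3 - <<'E'
from h import *
for n in("top","scene"):
    im,d,P=pts(n); cv2.imwrite(f"pics/{n}0.png",im[...,::-1]); np.save(f"{n}0.npy",P)
p,r,s=tool(); print(p,r.as_matrix().round(3),s["t"],robot.camera_model("top"))
E
```

```text
pics
[199.19752655 618.16094356 249.35721666] [[-0.952  0.307 -0.   ]
 [ 0.307  0.952 -0.002]
 [-0.    -0.002 -1.   ]] 0.1 {'K': array([[399.45032561,   0.        , 288.36440514],
       [  0.        , 399.45032561, 215.25747395],
       [  0.        ,   0.        ,   1.        ]]), 'camera_from_world': array([[ 1.42066367e-03, -9.99992786e-01, -3.52271895e-03,
        -1.63547016e+01],
       [ 9.93439491e-01,  1.00851178e-03,  1.14354535e-01,
        -5.12253967e+02],
       [-1.14350157e-01, -3.66206746e-03,  9.93433758e-01,
        -1.14744341e+03],
       [ 0.00000000e+00,  0.00000000e+00,  0.00000000e+00,
         1.00000000e+00]])}
```

View pics/top0.png

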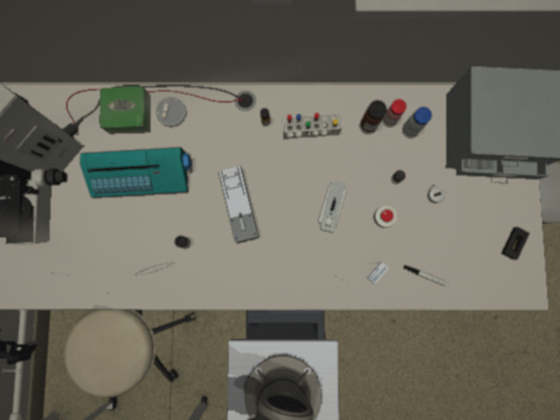

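View pics/scene0.png

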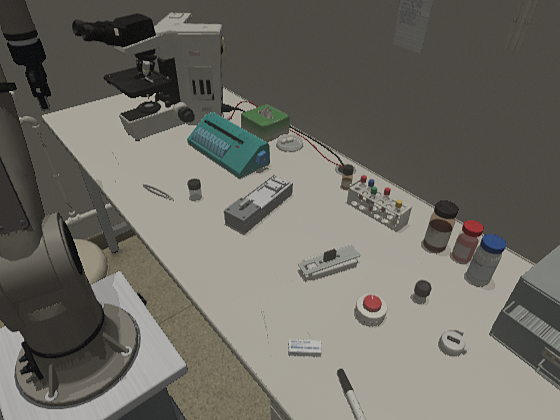

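The top view shows the carrier at about (238,203) with its dark pad end at the bottom (245,228) and the keeper end at the top (231,172). The parking block and plate are at (333,206), tab in the middle. Next I get rough poses from the depth.

```bash
python3 - <<'E'
from h import *
P=np.load("top0.npy"); im=cv2.imread("pics/top0.png")
for nm,(u0,u1,v0,v1),z0,z1 in [("carrier",(205,270,150,255),30,60),("block",(310,360,170,245),12,35),("tab",(310,360,170,245),38,70)]:
    Q=P[v0:v1,u0:u1].reshape(-1,3); Q=Q[(Q[:,2]>z0)&(Q[:,2]<z1)]
    print(nm,len(Q),cv2.minAreaRect(Q[:,:2].astype(np.float32)),Q.mean(0),np.percentile(Q[:,2],[5,50,95]))
for u,v in [(333,196),(333,205),(326,222),(340,190),(245,240),(258,235),(240,200),(232,170)]: print(u,v,P[v,u])
a=im[150:255,200:360]; cv2.imwrite("pics/c1.png",cv2.resize(a,None,fx=5,fy=5,interpolation=cv2.INTER_CUBIC))
E
```

```text
carrier 1737 ((546.4891357421875, 133.6004638671875), (220.526123046875, 70.58345031738281), 14.509594917297363) [545.59666919 132.86621195  42.135433  ] [34.62494608 40.90286042 50.35675666]
block 824 ((541.4405517578125, -145.78936767578125), (56.064720153808594, 150.4205780029297), 72.74777221679688) [ 542.11060027 -145.58733      20.34626373] [15.3096618  20.62702727 24.93373493]
tab 35 ((541.4700317382812, -146.14263916015625), (9.529829978942871, 29.624343872070312), 75.5100326538086) [ 540.80511892 -145.80958765   46.6510474 ] [42.57133338 46.57180922 51.1926977 ]
333 196 [ 571.60216791 -149.02060319   18.45993961]
333 205 [ 540.25798905 -145.48210301   48.08184791]
326 222 [ 493.47866623 -127.35003697   18.73523511]
340 190 [ 589.25187121 -169.78612092   21.52652523]
245 240 [439.13461578 110.79243311  31.78246037]
258 235 [454.16644857  73.42188278  26.07371845]
240 200 [556.53080851 126.63808354  36.26403707]
232 170 [646.36252359 151.64945541  37.11014145]
```

View pics/c1.png

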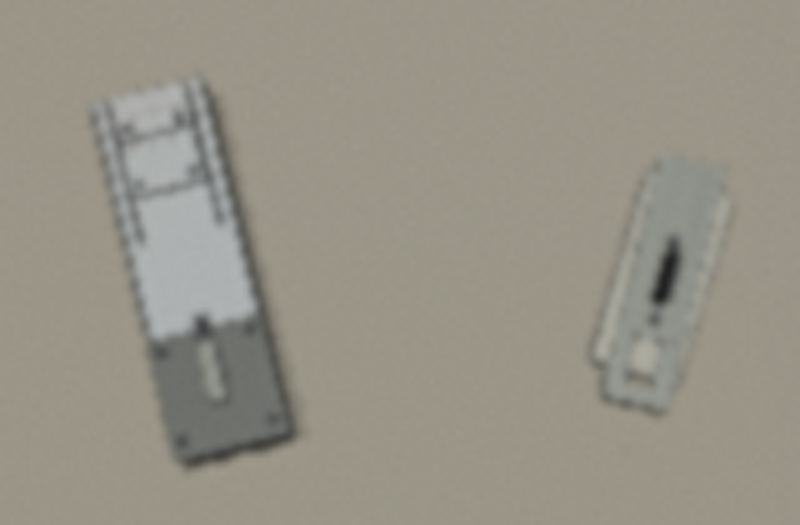

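The crop shows the carrier with the stud at crop pixel (210,370), the keeper at (160,160), and the plate with its eye at (645,355) on the robot side and the lip at the far end. I move over the carrier for a wrist look.

```bash
python3 -m jog '[[[0,0,0],[-46,-35,0],0],[[0,0,0],[-46,-35,0],0],[[0,0,0],[-46,-35,0],0],[[0,0,0],[-46,-35,0],0],[[0,0,0],[-46,-35,0],0],[[0,0,0],[-46,-35,0],0],[[0,0,0],[-46,-35,0],0],[[0,0,0],[-46,-35,0],0],[[0,0,0],[-46,-35,0],0],[[0,0,0],[-46,-35,0],0],[[0,0,0],[-46,-35,0],0],[[0,0,0],[-46,-35,0],0],[[0,0,0],[-46,-35,0],0],[[0,0,0],[-46,-35,0],0],[[0,0,0],[-46,-35,0],0]]'
python3 - <<'E'
from h import *
im,d,P=pts("wrist"); cv2.imwrite("pics/w1.png",im[...,::-1]); np.save("w1.npy",P)
p,r,s=tool(); print(p,r.as_matrix().round(3),s["t"],s["force"])
E
```

```text
t: 1.6
ee_pos: [529.0, 146.2, 249.9]
eef_rot: [-0.001, 0.154, 0.988, 0.0]
force: [-0.5, 0.7, -0.3]
grip_width: 85.2
grasp_force: 0.0
[528.95304524 146.31537332 250.01488813] [[-0.953  0.304 -0.001]
 [ 0.304  0.953  0.001]
 [ 0.001  0.    -1.   ]] 1.65 [-0.03783446 -0.2199926   0.12380416]
```

View pics/w1.png

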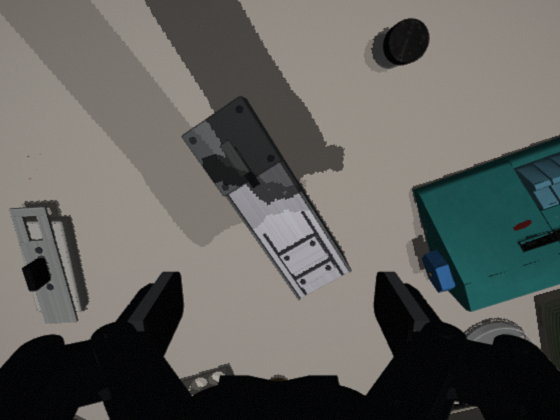

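The wrist view shows the whole carrier, its pad at (230,135), stud at (235,160) and keeper around (300,255). The plate lies at the left, around (45,265). Next I fit both poses.

```bash
python3 - <<'E'
from h import *
P=np.load("w1.npy"); im=cv2.imread("pics/w1.png")
def box(u0,u1,v0,v1): return P[v0:v1,u0:u1].reshape(-1,3)
C=box(170,362,90,305); C=C[(C[:,2]>28)&(C[:,2]<70)]
rc=cv2.minAreaRect(C[:,:2].astype(np.float32)); print("carrier",len(C),rc)
B=box(0,100,190,330); B=B[B[:,2]>10]
t=B[B[:,2]>40]; pl=B[(B[:,2]>21.5)&(B[:,2]<30)]
print("tab",len(t),cv2.minAreaRect(t[:,:2].astype(np.float32)),np.percentile(t[:,2],[50,99]))
print("plate",len(pl),cv2.minAreaRect(pl[:,:2].astype(np.float32)),np.median(pl[:,2]))
c=np.array(rc[0]); a=rc[2] if rc[1][0]>rc[1][1] else rc[2]-90
a=np.deg2rad(a); ex=np.array([np.cos(a),np.sin(a)]); ey=np.array([-ex[1],ex[0]])
X=(C[:,:2]-c)@ex; Y=(C[:,:2]-c)@ey
print("yaw",np.rad2deg(a))
h=C[:,2]>60; print("head",h.sum(),X[h].min(),X[h].max(),Y[h].min(),Y[h].max(),np.median(C[h,2]))
for x in np.arange(-110,110,2):
    m=(abs(X-x)<1)&(abs(Y)<18)
    if x>36 or x<-100: print(x,m.sum(),np.median(C[m,2]).round(1) if m.any() else None,end=" | ")
# rectified ortho image of the keeper
g=[];
print()
E
```

```text
carrier 13763 ((550.672607421875, 134.28689575195312), (220.64852905273438, 70.16381072998047), 14.535593032836914)
tab 394 ((517.2357788085938, -30.579986572265625), (29.359943389892578, 256.97027587890625), 13.598082542419434) [48.44133603 51.31375219]
plate 3341 ((545.6409912109375, -144.153076171875), (47.2836799621582, 151.58714294433594), 74.34037017822266) 23.710023813254452
yaw 14.535593032836914
head 408 -82.85929707341066 -48.006364788238386 -5.09362004181593 5.138131907060635 66.16669713460118
-110 50 48.9 | -108 82 49.7 | -106 84 49.6 | -104 84 49.6 | -102 81 49.8 | 38 56 39.9 | 40 53 40.1 | 42 59 40.0 | 44 57 39.9 | 46 85 40.4 | 48 138 48.0 | 50 67 50.0 | 52 57 50.0 | 54 55 50.3 | 56 55 50.1 | 58 59 50.1 | 60 56 50.0 | 62 61 50.1 | 64 55 50.2 | 66 54 50.1 | 68 51 50.2 | 70 54 50.0 | 72 47 50.0 | 74 1 48.9 | 76 10 42.4 | 78 54 42.1 | 80 92 42.7 | 82 121 48.1 | 84 59 50.1 | 86 51 50.4 | 88 54 50.2 | 90 51 50.2 | 92 44 50.0 | 94 1 48.6 | 96 0 None | 98 21 40.4 | 100 50 40.2 | 102 48 40.1 | 104 48 39.8 | 106 49 40.0 | 108 47 39.9 |
```

```bash
python3 -m jog '[[[0,0,-0.035],[-13.4,-27.2,7],0],[[0,0,-0.035],[-13.4,-27.2,7],0],[[0,0,-0.035],[-13.4,-27.2,7],0],[[0,0,-0.035],[-13.4,-27.2,7],0],[[0,0,-0.035],[-13.4,-27.2,7],0],[[0,0,-0.035],[-13.4,-27.2,7],0],[[0,0,-0.035],[-13.4,-27.2,7],0],[[0,0,-0.035],[-13.4,-27.2,7],0],[[0,0,-0.035],[-13.4,-27.2,7],0],[[0,0,-0.035],[-13.4,-27.2,7],0]]'
python3 - <<'E'
from h import *
im,d,P=pts("wrist"); cv2.imwrite("pics/w2.png",im[...,::-1]); np.save("w2.npy",P)
p,r,s=tool(); print(p,r.as_matrix().round(3),s["t"],s["force"])
Q=P.reshape(-1,3); Q=Q[(abs(Q[:,0]-545)<110)&(abs(Q[:,1]+146)<60)]
for nm,z0,z1 in(("tab",40,60),("plate",21.7,28)):
    t=Q[(Q[:,2]>z0)&(Q[:,2]<z1)]; print(nm,len(t),cv2.minAreaRect(t[:,:2].astype(np.float32)),np.percentile(t[:,2],[5,50,95]))
t=Q[(Q[:,2]>48)&(Q[:,2]<60)]; print("tabtop",len(t),cv2.minAreaRect(t[:,:2].astype(np.float32)))
E
```

```text
t: 2.65
ee_pos: [574.6, -152.2, 180.5]
eef_rot: [0.0, 0.136, 0.991, 0.001]
force: [0.1, 0.4, 0.3]
grip_width: 85.7
grasp_force: 0.0
[ 574.62286117 -152.47925802  180.58787608] [[-0.963  0.269  0.001]
 [ 0.269  0.963  0.002]
 [-0.     0.002 -1.   ]] 2.7 [ 0.78883526  0.41387026 -0.02771611]
tab 488 ((544.2806396484375, -146.0555419921875), (9.450509071350098, 29.425277709960938), 74.39867401123047) [47.76567852 49.56929621 50.70761581]
plate 7045 ((545.58984375, -144.7470703125), (49.92213439941406, 150.68905639648438), 72.76786041259766) [22.66435827 23.8517557  25.02404372]
tabtop 458 ((544.4146118164062, -146.0887908935547), (9.395626068115234, 29.1404972076416), 74.50275421142578)
```

View pics/w2.png

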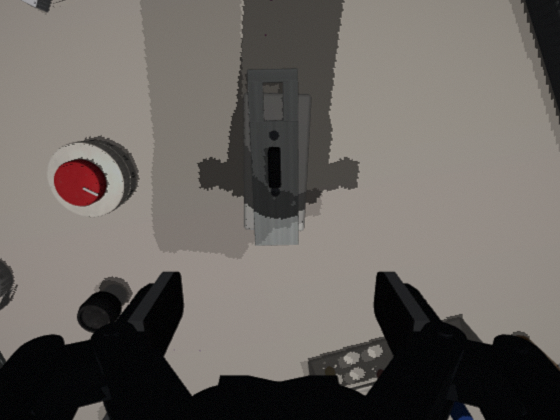

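```bash
python3 -m jog '[[[0,0,0],[3.2,-0.2,4],0],[[0,0,0],[3.2,-0.2,8],0],[[0,0,0],[3.2,-0.2,11],0],[[0,0,0],[3.2,-0.2,12.5],0],[[0,0,0],[3.2,-0.2,13.45],0],[[0,0,0],[3.2,-0.2,13.45],0],[[0,0,0],[3.2,-0.2,13.45],255],[[0,0,0],[3.2,-0.2,13.45],255],[[0,0,0],[3.2,-0.2,13.45],255],[[0,0,0],[3.2,-0.2,13.45],255],[[0,0,0],[3.2,-0.2,13.45],255],[[0,0,0],[3.2,-0.2,13.45],255],[[0,0,0],[3.2,-0.2,13.45],255],[[0,0,0],[3.2,-0.2,13.45],255],[[0,0,0],[3.2,-0.2,13.45],255],[[0,0,0],[3.2,-0.2,13.45],255]]' 100
```

```text
t: 4.3
ee_pos: [543.3, -148.5, 46.4]
eef_rot: [0.001, 0.138, 0.99, 0.0]
force: [-0.2, 1.5, 5.6]
grip_width: 7.5
grasp_force: 98.9
```

```bash
python3 -m jog '[[[0,0,0],[0,0,-2],255],[[0,0,0],[0,0,-6],255],[[0,0,0],[0,0,-10],255],[[0,0,-0.524],[2,30.4,-10],255],[[0,0,-0.524],[2,30.4,-10],255],[[0,0,-0.524],[2,30.4,-10],255],[[0,0,-0.524],[2,30.4,-10],255],[[0,0,-0.524],[2,30.4,-10],255],[[0,0,-0.524],[2,30.4,-10],255],[[0,0,-0.524],[2,30.4,-10],255],[[0,0,-0.524],[2,30.4,-10],255],[[0,0,-0.524],[2,30.4,-10],255],[[0,0,-0.524],[2,30.4,-10],255]]'
cat > meas.py <<'E'
from h import *
import sys
im,d,P=pts("wrist"); n=sys.argv[1]; cv2.imwrite(f"pics/{n}.png",im[...,::-1]); np.save(f"{n}.npy",P)
p,r,s=tool(); print(p,r.as_matrix().round(3),s["t"],s["force"],s["grip_width"])
Q=P.reshape(-1,3)
e=np.array([np.cos(np.deg2rad(14.53)),np.sin(np.deg2rad(14.53))]); f=np.array([-e[1],e[0]])
c=np.array([549,134]); X=(Q[:,:2]-c)@e; Y=(Q[:,:2]-c)@f
k=(abs(X)<160)&(abs(Y)<60)
for z in range(30,160,4):
    m=k&(Q[:,2]>=z)&(Q[:,2]<z+4)
    if m.sum()>20: print(z,m.sum(),"X",np.percentile(X[m],[1,50,99]).round(1),"Y",np.percentile(Y[m],[1,50,99]).round(1),"zmed",np.median(Q[m,2]).round(2))
E
python3 meas.py w3
```

```text
t: 5.6
ee_pos: [606.1, 146.4, 145.4]
eef_rot: [-0.001, -0.122, 0.993, -0.001]
force: [0.4, -1.0, -1.8]
grip_width: 7.9
grasp_force: 98.1
[606.2741403 146.6268289 145.5794769] [[-0.97  -0.241 -0.001]
 [-0.241  0.97  -0.001]
 [ 0.001 -0.001 -1.   ]] 5.65 [-0.71692979  0.20493733 -3.54992041] 8.069569047617303
30 70 X [-37.2 -36.7 -36.1] Y [-34.   -6.1  34. ] zmed 33.35
34 131 X [-37.1 -36.4  45.2] Y [-32.1   4.8  32.3] zmed 37.19
38 7206 X [-35.7 -13.7 101.9] Y [-34.8   1.7  34.4] zmed 39.95
42 552 X [-37.   23.8 106.6] Y [-34.8  28.7  34.4] zmed 42.43
46 5189 X [-77.1 -57.  -33.5] Y [-34.6  -0.5  34.1] zmed 49.36
50 2795 X [-76.7 -55.3 -31.7] Y [-33.3  -1.1  32.9] zmed 50.41
62 454 X [-72.7 -61.  -46.5] Y [-5.2  0.2  4.6] zmed 65.47
66 547 X [-72.7 -59.4 -46.9] Y [-4.8 -0.3  4.1] zmed 66.53
118 1321 X [-15.3  23.6 124.2] Y [-21.5   0.1  18.4] zmed 121.75
122 10629 X [-14.7  25.  123.2] Y [-21.1  -1.9  18. ] zmed 122.86
126 89 X [44.2 44.8 48.5] Y [-11.6  -1.8   6.8] zmed 128.25
130 188 X [44.1 47.8 52.5] Y [-16.   -1.1  13.2] zmed 132.33
134 299 X [44.3 48.  52.7] Y [-18.4  -1.8  14.7] zmed 136.07
138 337 X [44.2 48.2 52.7] Y [-18.6  -1.4  15.5] zmed 140.02
142 352 X [44.2 48.2 52.8] Y [-19.   -1.8  15.7] zmed 143.95
146 1544 X [44.6 53.2 73.2] Y [-17.7  -1.6  14.8] zmed 148.62
150 380 X [47.5 51.6 69.4] Y [-18.8  -3.1  15.6] zmed 151.98
154 328 X [47.4 48.4 52.6] Y [-19.   -1.6  15.6] zmed 155.84
158 262 X [47.2 48.2 58.6] Y [-14.   -5.6  11.4] zmed 160.06
```

View pics/w3.png

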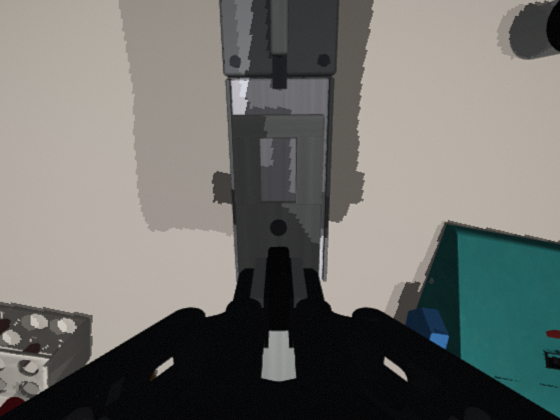

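The wrist view shows the eye at (278,170), almost in line with the stud head at (279,30). I refine the plate's pose relative to the carrier from this same frame.

```bash
python3 - <<'E'
from h import *
P=np.load("w3.npy");Q=P.reshape(-1,3)
e=np.array([np.cos(np.deg2rad(14.53)),np.sin(np.deg2rad(14.53))]); f=np.array([-e[1],e[0]])
c=np.array([549,134]); X=(Q[:,:2]-c)@e; Y=(Q[:,:2]-c)@f; Z=Q[:,2]
def sides(m,lo,hi,nm):
    xs=np.arange(lo,hi,2.); a=[];b=[]
    for x in xs:
        k=m&(abs(X-x)<1); a.append(Y[k].min() if k.sum()>3 else np.nan); b.append(Y[k].max() if k.sum()>3 else np.nan)
    a,b=np.array(a),np.array(b); g=~np.isnan(a)
    pa=np.polyfit(xs[g],a[g],1);pb=np.polyfit(xs[g],b[g],1); print(nm,"slope deg",np.rad2deg(pa[0]),np.rad2deg(pb[0]),"centre at mid",(np.nanmedian(a)+np.nanmedian(b))/2, "width",np.nanmedian(b-a))
m=(Z>119)&(Z<126)&(abs(Y)<30)
sides(m,-10,35,"plate")
k=m&(X<35); A=np.c_[X[k],Y[k],np.ones(k.sum())]; print("plane slopes deg",np.rad2deg(np.linalg.lstsq(A,Z[k],rcond=None)[0][:2]), np.linalg.lstsq(A,Z[k],rcond=None)[0][2])
for y in(-12,-6,0,6,10):
    k=m&(abs(Y-y+1.6)<2); xs=np.sort(X[k]); gap=np.diff(xs); j=gap.argmax(); print("y",y,"outer",xs[0].round(1),"gap",xs[j].round(1),xs[j+1].round(1))
m2=(Z>46)&(Z<54)&(abs(Y)<45); sides(m2,-72,-40,"pad")
m3=(Z>60)&(Z<70); sides(m3,-70,-50,"head")
sides((Z>28)&(Z<54)&(abs(Y)<45),-34,-18,"lid")
for y in(-25,-15,15,25):
    k=m2&(abs(Y-y)<2); xs=np.sort(X[k]); print("pad end",xs[-1])
print("headend",np.sort(X[m3])[-5:])
E
```

```text
plate slope deg -0.21988420621319013 -0.27465130503540514 centre at mid -1.492356951198886 width 39.59982373485716
plane slopes deg [ 0.0304244  -0.10227523] 122.76718989680573
y -12 outer -15.2 gap 56.9 57.5
y -6 outer -15.1 gap 51.5 93.1
y 0 outer -15.1 gap 45.6 93.3
y 6 outer -15.4 gap 51.7 93.4
y 10 outer -15.4 gap 57.2 117.7
pad slope deg 0.33173732803961176 -0.35804045913982124 centre at mid -0.19802051388260722 width 69.45393218563564
head slope deg 1.5000407513623801 -0.06396914280644074 centre at mid -0.09674145843241444 width 9.43378144934983
lid slope deg 0.006874202911650787 1.4551320028692538 centre at mid -0.1894407061526664 width 69.28129603365754
pad end -37.12115195768372
pad end -37.1256107818964
pad end -36.93180096284043
pad end -36.845839546945
headend [202.34948505 202.35424655 202.37247306 202.75142515 202.84464334]
```

```bash
python3 -m jog '[[[0,-0.13,0],[3,0.05,0],255],[[0,-0.26,0],[6,0.05,0.2],255],[[0,-0.39,-0.004],[9,0.05,0.4],255],[[0,-0.524,-0.004],[10.3,0.05,0.55],255],[[0,-0.524,-0.004],[10.3,0.05,0.55],255],[[0,-0.524,-0.004],[10.3,0.05,0.55],255],[[0,-0.524,-0.004],[10.3,0.05,0.55],255],[[0,-0.524,-0.004],[10.3,0.05,0.55],255]]'
python3 meas.py w4; python3 - <<'E'
import cv2
from h import *
im,d=robot.grab_frame("scene"); cv2.imwrite("pics/s4.png",cv2.resize(im[150:260,190:340,::-1],None,fx=4,fy=4,interpolation=cv2.INTER_CUBIC))
a=cv2.imread("pics/w4.png"); b=cv2.imread("pics/s4.png"); b=cv2.resize(b,(300,220)); a=cv2.resize(a,(480,360))
o=np.zeros((360,780,3),np.uint8); o[:,:480]=a; o[:220,480:]=b; cv2.imwrite("pics/j4.png",o)
E
```

```text
t: 6.45
ee_pos: [505.5, 122.1, 140.0]
eef_rot: [0.257, -0.12, 0.959, 0.031]
force: [0.8, -0.5, -3.6]
grip_width: 7.9
grasp_force: 98.2
[505.38961892 121.93157725 139.89353657] [[-0.84  -0.245  0.485]
 [-0.213  0.97   0.121]
 [-0.499 -0.002 -0.866]] 6.5 [-0.74326084  0.4345714  -3.48053857] 8.036039230732367
30 607 X [-109.6 -108.7 -107.7] Y [-32.9  -1.1  32.7] zmed 31.8
34 235 X [-109.5 -109.  -108.3] Y [-33.7   3.4  33.2] zmed 36.89
38 1731 X [-109.5  -18.3   29.3] Y [-34.8   0.5  34.6] zmed 40.19
42 701 X [-109.7 -109.    42.2] Y [-34.5   1.9  34.4] zmed 43.18
46 6112 X [-109.3  -92.7  -38.9] Y [-34.6  -0.1  34.2] zmed 49.51
50 4837 X [-108.3  -90.5  -38.4] Y [-33.4  -0.   33. ] zmed 50.39
62 168 X [-72.9 -61.5 -47.3] Y [-5.2  0.6  4.8] zmed 65.69
66 546 X [-74.1 -62.  -48.2] Y [-4.8 -0.2  4.2] zmed 66.57
82 1168 X [-97.9 -95.7 -91.4] Y [-19.6   0.9  19.6] zmed 84.64
86 1481 X [-95.1 -90.5 -85.1] Y [-19.7  -0.4  19.4] zmed 87.61
90 1000 X [-87.7 -82.9 -77.8] Y [-19.8  -8.1  19.7] zmed 91.95
94 946 X [-81.3 -76.  -71.2] Y [-19.7   8.   19.6] zmed 95.93
98 957 X [-73.9 -69.1 -62.5] Y
[... 294 characters left out ...]
 351 X [-51.  -37.2 -32.8] Y [-19.8  -0.6  19.4] zmed 119.3
122 211 X [-53.1 -49.1 -44.2] Y [-14.7   0.7  14.8] zmed 124.17
126 346 X [-55.4 -50.4 -44.7] Y [-16.3  -0.1  16.6] zmed 128.04
130 400 X [-57.7 -52.6 -46.7] Y [-17.1  -0.1  17.2] zmed 132.0
134 601 X [-58.8 -55.2  -3.2] Y [-16.9   0.3  17.2] zmed 136.26
138 975 X [-58.6 -52.1   3.8] Y [-16.8  -0.1  17.1] zmed 139.98
142 1074 X [-60.8 -45.7  11.1] Y [-16.7   0.1  16.8] zmed 144.1
146 1029 X [-63.3 -37.3  18.1] Y [-16.1   0.1  16.4] zmed 147.9
150 868 X [-68.1 -57.5  24.6] Y [-15.6  -0.5  16. ] zmed 151.92
154 1077 X [-70.6 -67.8 -48.6] Y [-31.8   0.   32.7] zmed 156.51
158 1741 X [-73.  -69.8 -44.9] Y [-35.5   4.1  36.1] zmed 160.16
```

View pics/j4.png

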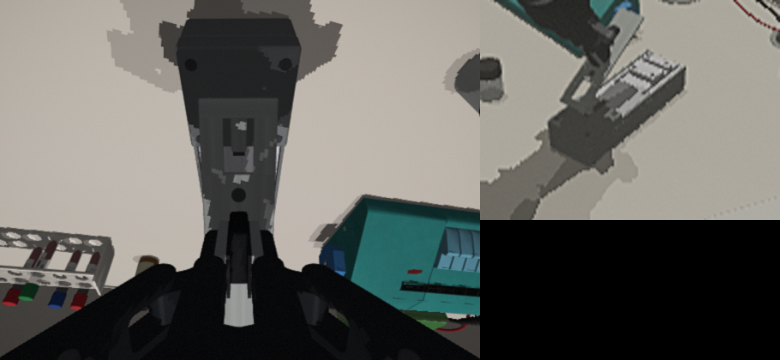

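```bash
python3 -m jog '[[[0,0,0],[0.5,0,0.866],255],[[0,0,0],[1.0,0,1.73],255],[[0,0,0],[1.25,0,2.165],255],[[0,0,0],[1.3,0,2.25],255],[[0,0,0],[1.35,0,2.34],255],[[0,0,0],[1.4,0,2.425],255],[[0,0,0],[1.4,0,2.425],255]]'
python3 -c "
from h import *
p,r,s=tool();print(p,s['force'],s['wrist_torque'])"
```

```text
t: 7.25
ee_pos: [506.7, 124.6, 112.6]
eef_rot: [0.257, -0.121, 0.958, 0.032]
force: [-0.1, -0.4, -2.7]
grip_width: 7.9
grasp_force: 98.2
[506.65944771 124.60867596 112.57262976] [-0.11157365 -0.41701728 -2.68640031] [-0.21933492  0.87345585  0.0406839 ]
```

```bash
for i in 1 2; do python3 -m jog '[[[0,0,0],[0,0,0],255]]' | sed -n 2,4p; done; python3 meas.py w5 | awk '$1<=70'
```

```text
ee_pos: [506.7, 124.7, 112.6]
eef_rot: [0.257, -0.121, 0.958, 0.032]
force: [-1.2, 0.0, -3.2]
ee_pos: [506.6, 124.6, 112.6]
eef_rot: [0.257, -0.121, 0.958, 0.032]
force: [1.0, -0.6, -2.3]
30 863 X [-109.6 -108.7 -107.6] Y [-33.4  -0.2  32.9] zmed 31.89
34 351 X [-109.6 -109.  -108.4] Y [-33.7  -0.6  32.7] zmed 36.91
38 1787 X [-109.6  -19.6   61. ] Y [-34.7 -24.2  34.5] zmed 40.26
42 992 X [-109.8 -109.    64.2] Y [-34.7  -1.3  34.2] zmed 43.24
46 6815 X [-109.5  -96.1  -39.8] Y [-34.6  -1.3  34.2] zmed 49.52
50 5056 X [-108.3  -93.1  -40.5] Y [-33.4   0.2  33.2] zmed 50.37
54 956 X [-96.1 -94.2 -90.5] Y [-17.6   2.5  21.7] zmed 56.9
58 1562 X [-94.1 -89.4 -82.6] Y [-17.7   2.   21.4] zmed 59.76
62 1338 X [-87.  -81.4 -56.2] Y [-17.7  -0.3  21.6] zmed 64.45
66 1684 X [-81.4 -74.1 -55.3] Y [-17.5  -0.   21.4] zmed 66.96
70 927 X [-73.1 -68.2 -60.7] Y [-17.7   0.1  21.7] zmed 72.0
```

```bash
python3 -m jog '[[[0,0,0],[0.05,-0.21,0],255],[[0,0,0],[0.1,-0.21,0.05],255],[[0,0,0],[0.15,-0.21,0.13],255],[[0,0,0],[0.15,-0.21,0.13],255]]';python3 meas.py w6 | awk '$1>=50&&$1<=70||/\[/&&NR<5'
```

```text
t: 7.9
ee_pos: [506.3, 122.1, 110.3]
eef_rot: [0.257, -0.121, 0.958, 0.032]
force: [-0.4, 0.4, -2.9]
grip_width: 8.0
grasp_force: 98.2
[506.3583769  122.22271365 110.34615446] [[-0.839 -0.248  0.485]
 [-0.215  0.969  0.124]
 [-0.5   -0.001 -0.866]] 7.95 [ 0.24334819 -0.56798995 -3.26482755] 7.940288778606847
30 868 X [-109.7 -108.7 -107.5] Y [-33.7  -2.2  32.9] zmed 31.91
50 5236 X [-108.5  -93.   -41.5] Y [-33.3   0.6  32.9] zmed 50.4
54 1683 X [-97.  -92.9 -87.9] Y [-19.8  -0.3  19. ] zmed 56.07
58 1161 X [-91.5 -86.4 -80.6] Y [-20.   -2.8  19.3] zmed 59.75
62 1289 X [-83.9 -79.  -58.6] Y [-19.9   0.2  19.1] zmed 64.42
66 1571 X [-81.5 -72.1 -58.5] Y [-19.8  -0.3  19.3] zmed 66.97
70 1089 X [-70.3 -64.5 -60.1] Y [-19.9   0.6  19.4] zmed 72.19
```

```bash
python3 -m jog '[[[0,0,0],[-0.26,0,0.15],255],[[0,0,0],[-0.52,0,0.3],255],[[0,0,0],[-0.78,0,0.45],255],[[0,0,0],[-1.04,0,0.6],255],[[0,0,0],[-1.04,0,0.6],255],[[0,0,0],[-1.04,0,0.6],255]]';python3 meas.py w7 | awk '$1>=50&&$1<=70||/\[/&&NR<5'
```

```text
t: 8.55
ee_pos: [518.1, 125.3, 110.4]
eef_rot: [0.257, -0.121, 0.958, 0.032]
force: [0.5, 0.3, -2.6]
grip_width: 7.7
grasp_force: 98.2
[517.9301314  125.25796572 110.37944889] [[-0.839 -0.248  0.485]
 [-0.216  0.969  0.123]
 [-0.5   -0.001 -0.866]] 8.6 [-0.45646377  0.17121087 -3.08631788] 7.866602270742569
30 826 X [-109.6 -108.7 -107.8] Y [-33.5  -1.3  32.7] zmed 31.76
50 6956 X [-108.3  -90.1  -40.7] Y [-33.6   0.3  32.9] zmed 50.4
54 1647 X [-84.8 -81.  -75.7] Y [-19.8  -0.6  19.2] zmed 56.06
58 1087 X [-79.6 -74.3 -68.5] Y [-19.9  -0.1  19.4] zmed 59.91
62 1427 X [-81.9 -67.7 -49.3] Y [-19.8   0.3  19.3] zmed 64.55
66 1930 X [-81.1 -61.5 -48.6] Y [-19.6  -0.5  19.2] zmed 66.84
70 1073 X [-58.5 -52.6 -48.1] Y [-19.8  -0.2  19.5] zmed 72.2
```

```bash
python3 -m jog '[[[0,0,0],[-0.26,0,0.15],255],[[0,0,0],[-0.43,0,0.25],255],[[0,0,0],[-0.52,0,0.3],255],[[0,0,0],[-0.61,0,0.35],255],[[0,0,0],[-0.69,0,0.4],255],[[0,0,0],[-0.78,0,0.45],255],[[0,0,0],[-0.78,0,0.45],255],[[0,0,0],[-0.78,0,0.45],255]]';python3 meas.py w8 | awk '$1>=50&&$1<=70||/\[/&&NR<5'
```

```text
t: 9.4
ee_pos: [526.4, 127.3, 110.2]
eef_rot: [0.257, -0.121, 0.958, 0.032]
force: [-2.1, 0.2, -2.5]
grip_width: 7.9
grasp_force: 98.4
[526.40636827 127.29354119 110.1878961 ] [[-0.839 -0.248  0.484]
 [-0.216  0.969  0.123]
 [-0.5   -0.001 -0.866]] 9.45 [-2.3326738  -0.80964951 -3.01922856] 8.0648918608927
30 798 X [-109.6 -108.8 -108.1] Y [-33.    0.5  32.5] zmed 31.68
50 8437 X [-108.3  -88.4  -40.5] Y [-33.4   0.1  32.9] zmed 50.4
54 1310 X [-76.4 -72.5 -67.4] Y [-20.   -1.   19.2] zmed 55.91
58 1096 X [-71.2 -65.7 -59.5] Y [-20.1  -5.9  19.2] zmed 59.91
62 1509 X [-80.  -59.7 -47.4] Y [-20.    0.1  19. ] zmed 64.64
66 2022 X [-79.4 -54.1 -46.4] Y [-19.9  -0.3  19. ] zmed 66.84
70 1081 X [-49.3 -43.9 -39.7] Y [-20.    0.5  19.2] zmed 72.25
```

```bash
python3 -m jog '[[[0,0,0],[-0.44,0.02,0.16],255],[[0,0.07,0],[-0.57,0.02,0.68],255],[[0,0.14,0],[-0.69,0.02,1.19],255],[[0,0.2,0],[-0.75,0.02,1.66],255],[[0,0.262,0],[-0.79,0.02,2.12],255],[[0,0.305,0],[-0.8,0.02,2.46],255],[[0,0.349,0],[-0.8,0.02,2.79],255],[[0,0.349,0],[-0.8,0.02,2.79],255],[[0,0.349,0],[-0.8,0.02,2.79],255]]';python3 meas.py w9 | awk '$1>=46&&$1<=90||/\[/&&NR<5'
```

```text
t: 10.35
ee_pos: [546.8, 132.6, 90.1]
eef_rot: [0.087, -0.124, 0.988, 0.01]
force: [-2.8, -0.6, -2.4]
grip_width: 7.5
grasp_force: 98.4
[546.52057858 132.64667111  90.18759552] [[-0.954 -0.248  0.169]
 [-0.245  0.969  0.042]
 [-0.174 -0.001 -0.985]] 10.4 [-3.13642142 -0.62725124 -2.24706113] 7.617464706697306
38 4481 X [-33.3  -5.2  46.7] Y [-34.8   0.2  34.4] zmed 40.06
46 13313 X [-108.8  -86.6  -38.4] Y [-34.6  -0.6  34.1] zmed 49.45
50 8480 X [-107.7  -85.7  -38.8] Y [-33.4   0.7  32.9] zmed 50.4
54 2425 X [-71.2 -64.  -50.1] Y [-20.    5.4  19.3] zmed 56.5
58 2960 X [-59.7 -43.4 -28.1] Y [-19.9  -0.3  19.4] zmed 60.06
62 4427 X [-74.2 -23.3  -6.2] Y [-19.6  -0.3  19.2] zmed 64.34
66 2148 X [-73.7 -45.9   0.9] Y [-19.5  -0.2  19.2] zmed 66.58
70 155 X [-14.3 -11.8  41.5] Y [-9.8 -0.3  8.6] zmed 73.35
74 1171 X [-14.4  48.3  63.4] Y [-12.7   0.   12.1] zmed 76.28
78 676 X [-15.3  59.4  68.5] Y [-16.6  -0.1  16.2] zmed 79.06
82 359 X [-16.1 -11.8  -7.2] Y [-17.3   0.1  17. ] zmed 84.17
86 393 X [-16.8 -12.7  -7.7] Y [-17.2  -0.3  17.1] zmed 88.31
90 1072 X [-16.4  -9.6   3.5] Y [-16.7   0.1  16.7] zmed 92.33
```

```bash
python3 -m jog '[[[0,0.05,0],[-0.11,0,0.4],255],[[0,0.105,0],[-0.225,0,0.8],255],[[0,0.105,0],[-0.225,0,0.8],255],[[0,0.122,0],[-0.25,0,0.93],255],[[0,0.14,0],[-0.28,0,1.06],255],[[0,0.14,0],[-0.28,0,1.06],255],[[0,0.14,0],[-0.28,0,1.06],255]]';python3 meas.py w10 | awk '$1>=46&&$1<=70||/\[/&&NR<5'
```

```text
t: 11.1
ee_pos: [551.3, 133.9, 80.4]
eef_rot: [0.017, -0.125, 0.992, 0.002]
force: [-3.3, -0.9, -1.9]
grip_width: 7.9
grasp_force: 98.4
[551.21408485 133.95346628  80.43126768] [[-0.968 -0.249  0.034]
 [-0.248  0.969  0.008]
 [-0.035 -0.001 -0.999]] 11.15 [-2.57834102 -0.95307383 -0.6474993 ] 8.296517889049555
38 5254 X [-34.5  -5.8  37.3] Y [-34.9  -0.2  34.4] zmed 40.03
46 13418 X [-108.6  -85.6  -37.9] Y [-34.6  -0.1  34.1] zmed 49.43
50 7767 X [-107.4  -84.4  -33.6] Y [-33.4  -0.   32.8] zmed 50.4
54 9326 X [-70.4 -35.6   0.4] Y [-19.8   0.3  19.5] zmed 56.52
58 2011 X [-30.1  49.6  70.2] Y [-18.7  -0.4  18.6] zmed 59.26
62 929 X [-74.4 -57.3  -7.4] Y [-7.  -0.5  7.9] zmed 65.55
66 1488 X [-73.5 -54.2  -3.6] Y [-13.3  -0.1  13.4] zmed 66.63
70 304 X [-11.8  -7.9  -3.4] Y [-17.1  -0.2  17. ] zmed 72.14
```

```bash
python3 -m jog '[[[0,0.012,0],[-0.03,0,0.09],255],[[0,0.012,0],[-0.03,0,0.09],255]]'; python3 -m jog '[[[0,0.012,0],[-0.03,0,0.09],255],[[0,0.012,0],[-0.03,0,0.09],255]]'
```

```text
t: 11.35
ee_pos: [551.9, 134.1, 79.5]
eef_rot: [0.011, -0.125, 0.992, 0.001]
force: [-3.0, -1.2, -1.4]
grip_width: 8.0
grasp_force: 98.4
t: 11.55
ee_pos: [552.3, 134.2, 78.5]
eef_rot: [0.005, -0.125, 0.992, 0.0]
force: [-3.6, -1.3, -1.4]
grip_width: 7.8
grasp_force: 98.4
```

```bash
python3 -m jog '[[[0,0.011,0],[-0.03,0,0.08],255],[[0,0.011,0],[-0.03,0,0.08],255]]'; python3 -m jog '[[[0,0,0],[0,0,0.05],255],[[0,0,0],[0,0,0.05],255]]';python3 meas.py w11 | awk '$1>=46&&$1<=70||/\[/&&NR<5'
```

```text
t: 11.75
ee_pos: [552.6, 134.3, 77.7]
eef_rot: [-0.0, -0.125, 0.992, -0.0]
force: [-3.0, -0.5, -0.5]
grip_width: 8.2
grasp_force: 98.4
t: 11.95
ee_pos: [552.3, 134.3, 77.2]
eef_rot: [-0.0, -0.125, 0.992, -0.0]
force: [-3.9, -2.1, -1.2]
grip_width: 8.0
grasp_force: 98.3
[552.24805161 134.27162608  77.27616913] [[-0.969 -0.249  0.   ]
 [-0.249  0.969 -0.001]
 [ 0.    -0.001 -1.   ]] 12.0 [-2.92976061 -1.05899411 -0.81080405] 7.808008513768004
34 23 X [-31.3  -0.9  34.8] Y [-32.4  27.1  32.1] zmed 37.79
46 13509 X [-108.5  -85.2  -37.7] Y [-34.6  -0.7  34.1] zmed 49.41
50 9104 X [-107.2  -78.4   61.4] Y [-33.3   0.5  32.8] zmed 50.49
54 9889 X [-69.9 -29.   68. ] Y [-19.6  -0.1  19.4] zmed 54.81
58 86 X [-11.1 -10.4  -6.5] Y [-9.4  0.1 10.1] zmed 60.49
62 942 X [-73.9 -54.   -3. ] Y [-12.7  -0.4  12.9] zmed 65.54
66 1649 X [-73.5 -53.5  -2.8] Y [-15.1  -0.1  15.4] zmed 66.66
70 332 X [-11.   -7.1  -2.7] Y [-17.    0.3  17.1] zmed 72.1
```

```bash
python3 -m jog '[[[0,0,0],[0,0,0.05],255],[[0,0,0],[0,0,0.05],255]]'; python3 -m jog '[[[0,0,0],[0,0,0.04],255],[[0,0,0],[0,0,0.04],255]]'; cat > pl.py <<'E'
from h import *
im,d,P=pts("wrist");Q=P.reshape(-1,3)
e=np.array([np.cos(np.deg2rad(14.53)),np.sin(np.deg2rad(14.53))]); f=np.array([-e[1],e[0]])
c=np.array([549,134]); X=(Q[:,:2]-c)@e; Y=(Q[:,:2]-c)@f; Z=Q[:,2]
for x in (-67,-55,-40,-30,-20,0,20,40,50,60,65,70):
    k=(abs(X-x)<2)&(abs(Y)>9)&(abs(Y)<17)&(Z<62); print(x,k.sum(),np.median(Z[k]).round(2),end=" | ")
k=(X<-83)&(X>-105)&(abs(Y)<30)&(Z<54);print("pad",np.median(Z[k]))
E
python3 pl.py
```

```text
t: 12.2
ee_pos: [552.3, 134.3, 76.8]
eef_rot: [0.0, -0.125, 0.992, -0.0]
force: [-3.1, -1.4, -1.9]
grip_width: 8.0
grasp_force: 98.4
t: 12.4
ee_pos: [552.3, 134.3, 76.6]
eef_rot: [0.0, -0.125, 0.992, -0.001]
force: [-4.1, -2.5, 0.7]
grip_width: 7.8
grasp_force: 98.8
-67 354 53.98 | -55 331 53.97 | -40 300 53.97 | -30 292 53.98 | -20 268 53.97 | 0 167 53.91 | 20 0 nan | 40 0 nan | 50 0 nan | 60 0 nan | 65 10 53.94 | 70 4 54.06 | pad 49.78963960118003
  return _methods._mean(a, axis=axis, dtype=dtype,
  ret = ret.dtype.type(ret / rcount)
```

```bash
python3 -m jog '[[[0,0,0],[0.05,0,0],255],[[0,0,0],[0.1,0,0],255],[[0,0,0],[0.15,0,0],255],[[0,0,0],[0.15,0,0],255],[[0,0,0],[0.15,0,0],120],[[0,0,0],[0.15,0,0],120],[[0,0,0],[0.15,0,0],120],[[0,0,0],[0.15,0,0],120],[[0,0,0],[0.15,0,0],120],[[0,0,0],[0.15,0,-1],120],[[0,0,0],[0.15,0,-3],120],[[0,0,0],[0.15,0,-6],120],[[0,0,0],[-2,0,-10],120],[[0,0,0],[-5,0,-12],120],[[0,0,0],[-5,0,-12],120],[[0,0,0],[-5,0,-12],120]]'; python3 pl.py 2>/dev/null; python3 meas.py w12 | awk '$1>=34&&$1<=70'
```

```text
t: 14.05
ee_pos: [600.8, 147.1, 197.0]
eef_rot: [0.0, -0.125, 0.992, -0.0]
force: [-1.0, -0.4, -0.3]
grip_width: 45.4
grasp_force: 0.0
-67 136 53.98 | -55 132 53.85 | -40 106 53.98 | -30 107 53.95 | -20 114 54.01 | 0 101 53.93 | 20 94 54.05 | 40 91 54.14 | 50 92 53.91 | 60 90 54.14 | 65 80 54.04 | 70 86 53.92 | pad 49.67859441780675
34 43 X [-36.6 -34.9  58.9] Y [-32.4  -5.   32. ] zmed 37.51
38 5329 X [-34.8  31.6 109.4] Y [-34.7  -1.4  34.5] zmed 40.14
42 626 X [-36.9  50.3 108.6] Y [-34.7  -4.8  34.4] zmed 42.49
46 4286 X [-96.8 -75.1  92.9] Y [-34.6  -0.8  34.3] zmed 49.35
50 6734 X [-95.9 -27.8  91.1] Y [-32.6  -0.3  32.2] zmed 53.09
54 3816 X [-69.7   0.6  75.5] Y [-19.3   1.4  19.6] zmed 54.47
62 365 X [-74.6 -57.1 -40. ] Y [-5.1 -0.7  4.8] zmed 65.51
66 415 X [-73.9 -58.1 -11.5] Y [-4.9 -0.1  4.2] zmed 66.53
```

View pics/w12.png

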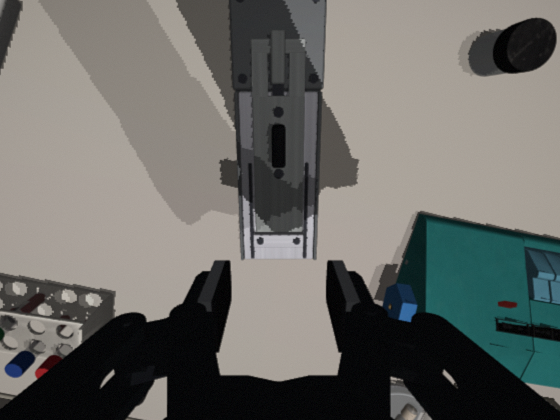

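The picture shows the plate flat on the carrier, with the stud head through the eye at (279,60) and the lip end at the keeper, around (278,230). Its top is at z = 54 along the whole length, and the head is drawn about 7 to 8 mm. The gripper is clear.

```bash
python3 -c "
from workcell import robot
print(robot.job_done())"
```

```text
the job is handed in; nothing more can be done
None
```

The lock plate is hooked on the stud, drawn about 7 to 8 mm and lying level with its lip in the keeper's groove. The gripper is clear, and I handed the job in at about 14 s; no verdict came back.

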